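# Click the swing clamp home over the shower head

## Task

Two small aluminium test stands with blue bar knobs stand on the line. On the stand that carries a shower head, turn the blue knob clockwise, as seen from above, until it clicks past its detent and its steel toe sits over the rim of the head; then let go. Leave the head sitting on its nest and leave the knob of the empty stand alone.

Things in the scene. Friction and masses are not known exactly. Their poses are not given: they have to be found in the camera images.
- clamp_1 (a joint): Angle (rad) of the knob of the stand that carries the shower head; grows clockwise seen from above. 0: open, in its first detent; 1.047 (60 degrees): clamped, in its second. A spring resists with up to 0.15 N m until 0.52; past that it pulls on to 1.047 by itself; let go earlier, it springs back to 0. It rests on stops at 0 and 1.047. Vertical axis, fixed.
- clamp_1_grip (a point): Grip point of that knob, on its axis, 80 mm above the worktop. The knob is a blue upright bar, 48 mm long (along this point's x), 14 mm thick (y), 40 mm tall, its top 15 mm above this point; white line on its +x half; z is up; the frame turns with it. A steel toe 16 mm wide lies 28 to 36 mm below this point and reaches 62 mm along +x: fingers must stay above it.
- clamp_2 (a joint): The same angle for the knob of the other, identical stand, whose nest is empty; at 0 at the start, to be left there. Both stands are aluminium plates 212 x 136 x 12 mm, fixed; the round nest is centred 105 mm from the knob's axis, where +x of the knob points at 1.047.
- clamp_head: Loose pale chrome shower head, 125 mm in diameter, 91 mm tall, 0.36 kg, standing neck up on the nest of the first stand between four short white pegs. Origin at the centre of its underside, 16 mm above the worktop; the neck ends 107 mm above the worktop, 105 mm from the knob's axis.
Not all that is in view belongs to the job. Leave any brown or green look-alike of the clamp_head alone.

How it is judged:
By the outcome, as a careful person would: the job done as asked, in the order asked, and still so for the second after the job is handed in, with the robot touching nothing.
It also fails if it takes over 38 s, if anything falls off the work surface, if the arm or the gripper's body presses on something with over 40 N, if the wrist force passes 120 N, or if a joint passes its speed limit or range.

## Robot

A 7-joint arm with a two-finger parallel gripper is mounted at the origin on a cart in front of the work surface, level with it; the furniture and walls round the work are solid. World frame = base frame: x ahead of the robot, y to its left, z up, the work surface at z = 0. Lengths are in m, angles in rad, forces in N, time in s.
With the tool pointing down it reaches from about 0.425 to 0.925 m from the base axis. Payload 6.8 kg.
Tool frame: the origin (TCP) lies between the finger pads; the fingertips stand 14 mm ahead of it and the grasp point (between the pads) lies 5 mm behind it; z points along the fingers, y is the direction in which the jaws open and shut (so a half turn about z gives the same grasp; the last joint's range is limited). The gripper opens to 85 mm and grips with 20 to 120 N. Pads are 22 mm wide; open, the fingers measure 114 mm over their backs; the gripper's body (76 mm by 85 mm) begins 54 mm behind the grasp point. The pads swing forward as they close: fully open they stand 13 mm farther back than shut.
Start: joints at [1.13, 0.477, 0.022, 1.555, -0.011, 1.109, -0.083], TCP at [0.221, -0.638, 0.245] pointing down, gripper open.
Joint ranges: [-2.96, 2.96], [-0.34, 2.1], [-1.41, 1.46], [0.24, 2.44], [-1.37, 4.51], [0.17, 1.92], [-2.96, 2.96]. Speed limits (rad/s): [2.39, 2.39, 3.14, 3.14, 3.14, 3.14, 3.14].

## Interface

Orientations are given as a unit quaternion [w, x, y, z].
In Python, from station import bot gives the robot as it stands.
- The arm moves only by the shell command python3 -m crank 'ROWS' [FORCE]. ROWS is JSON, a list of rows, each a list of 3 entries, a list of its own where there are three numbers: the shift along the tool's x, y, z in m, then the turn, a rotation vector about the tool's x, y, z in degrees, then the finger opening in m, from 0 to 0.0854. A call has 1 to 10 rows; each row shifts and turns the commanded pose from where the row before left it, along the tool's axes as they then stand; what a row does not reach is not made up. A row lasts 1/8 s, in which the tool goes at most 62.5 mm and 10.7 degrees, less where a joint would pass 70% of its speed; a pose out of reach is approached as far as the arm can. A call is refused whole if a number of a shift passes 0.0625 or a number of a turn 10.7, either way. A call with a gripper value outside its range is refused whole. The fingers move at their own pace and stop on an object; FORCE is the grip in N (left out, the last holds). Time passes only in rows, so rows that do not move let the fingers close. It gives the time, the measured TCP pose, the force and the opening at its end, in the units of the state.
- bot.get_obs(): the state, without advancing time (a new reading comes with each control period).
- bot.read_camera(name): name is "scene" or "top"; returns (picture, depth): 480x640x3 uint8, red, green, blue; 480x640 float32, m along the optical axis (not along the pixel's ray), 0 where there is no reading.
- bot.calibration(name): a dict with "fx", "fy", "cx", "cy" (pixels), "D" ([k1, k2, p1, p2, k3] as OpenCV has them; the pictures are not rectified), "extrinsics" (4x4, takes a point from camera to world coordinates). Camera axes: x right, y down, z forward; pixel columns grow to the right and rows downward; lengths in m; the calibration is good to about 2 mm. A picture is of the moment at which its call begins. calibration takes no time and is no camera call.
- bot.hand_in(): hands the job in, once; it reports no verdict.
The state is a dict: "t": time; "q": joint angles; "joint_vel": joint speeds; "joint_torque": joint torques, N m; "eef_pos": TCP position; "tool_rot": TCP orientation; "contact_force": force on the tool from outside, world axes, zero at the start; "torque": the same for the moment, N m; "gripper_width": opening from 0.0 (shut) to 1.0 (fully open).
Only numpy, scipy, OpenCV 4.12 (cv2) and the standard library are available. Lean on these libraries where they do the work, as an engineer would, in place of code of your own. Each camera call takes 0.05 s, during which the arm holds its last target.

## Working session

There is one attempt and no reset: what is moved stays moved. The work goes in short steps, Python scripts to look and compute and a shell command to move; the robot and the scene stay as the last step left them, time stands still between calls to the robot, and variables do not carry over. Pictures are saved under pics/ and viewed, and the job is handed in when it is done.

```bash
mkdir -p pics; ls; python3 - <<'E'
from station import bot
import cv2,numpy as np,pickle
d={}
for n in("scene","top"):
    p,z=bot.read_camera(n); d[n]=(p,z,bot.calibration(n)); cv2.imwrite(f"pics/{n}0.png",p[:,:,::-1]); print(n,d[n][2])
pickle.dump(d,open("d0.pkl","wb"))
print(bot.get_obs())
E
```

```text
pics
scene {'fx': 457.53755551266914, 'fy': 457.53755551266914, 'cx': 320.461309880656, 'cy': 241.2564540416627, 'D': array([-0.02215271,  0.        ,  0.        ,  0.        ,  0.        ]), 'extrinsics': array([[-0.76298213, -0.41290391,  0.49736168,  0.15373558],
       [-0.64638088,  0.49574843, -0.58002176,  0.63698453],
       [-0.00707302, -0.76403132, -0.64514039,  0.62949258],
       [ 0.        ,  0.        ,  0.        ,  1.        ]])}
top {'fx': 476.9724789015332, 'fy': 476.9724789015332, 'cx': 324.4585633513137, 'cy': 239.1135126255157, 'D': array([0.02305323, 0.        , 0.        , 0.        , 0.        ]), 'extrinsics': array([[ 0.00825947, -0.99766061,  0.06786079,  0.51036508],
       [-0.99981048, -0.00943556, -0.01702871,  0.14745127],
       [ 0.01762918, -0.06770728, -0.99754947,  1.13356362],
       [ 0.        ,  0.        ,  0.        ,  1.        ]])}
{'t': 0.1, 'q': array([ 1.1298947 ,  0.47769354,  0.02236887,  1.55635559, -0.01152782,
        1.10926584, -0.08311884]), 'joint_vel': array([ 0.00173151, -0.00233016,  0.00023489, -0.00287632, -0.0004042 ,
       -0.00011457, -0.0007996 ]), 'joint_torque': array([ 5.49623874e-03, -5.97761965e+01,  1.61467005e+00, -2.81955582e+01,
        1.29082435e-02,  5.05029573e-03,  3.42548253e-05]), 'eef_pos': array([ 0.22033713, -0.6374944 ,  0.24443815]), 'tool_rot': array([-7.75969127e-04,  9.86189848e-01,  1.65616873e-01, -1.82021025e-04]), 'contact_force': array([-0.91885254, -0.45823009, -0.04761257]), 'torque': array([ 0.01946672, -0.02687684, -0.03358055]), 'gripper_width': 1.0008931094511446}
```

View pics/scene0.png

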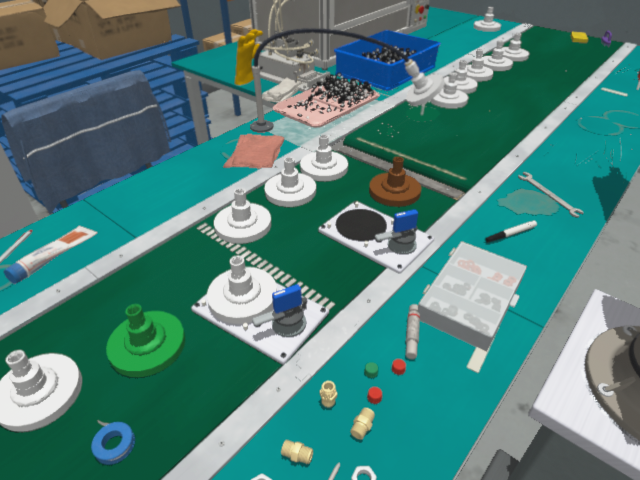

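View pics/top0.png

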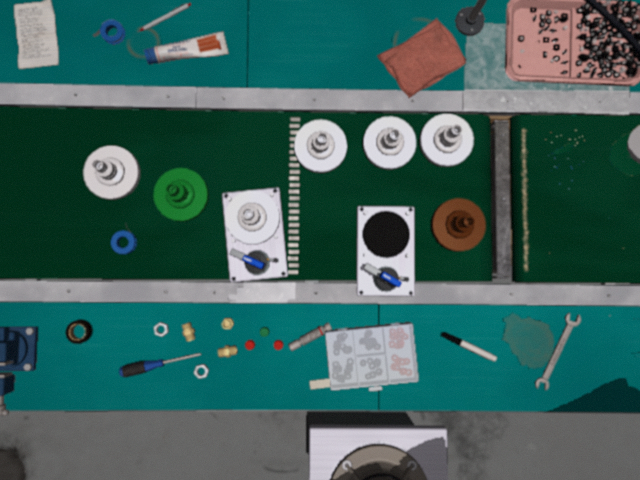

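The stand with the head has its knob at about scene (287,298) and top (252,261). Possible mix-ups are the empty stand's knob at scene (405,222) / top (383,275), the green head at top (180,194), the brown head at top (459,224), and the loose white heads. I'm choosing the knob beside the nest that holds the pale head, and will crop in on it.

```bash
python3 - <<'E'
import pickle,cv2,numpy as np
d=pickle.load(open("d0.pkl","rb"))
s=d["scene"][0][235:365,180:350,::-1]; t=d["top"][0][180:290,210:300,::-1]
s=cv2.resize(s,None,fx=4.5,fy=4.5,interpolation=cv2.INTER_CUBIC); cv2.imwrite("pics/cs.png",s)
t=cv2.resize(t,None,fx=5.4,fy=5.4,interpolation=cv2.INTER_CUBIC); cv2.imwrite("pics/ct.png",t)
E
```

```text
(no output)
```

View pics/cs.png

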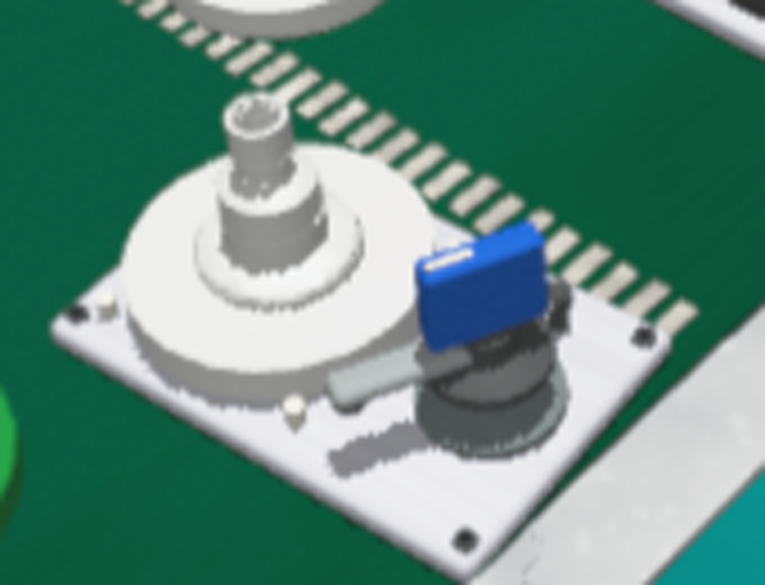

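View pics/ct.png

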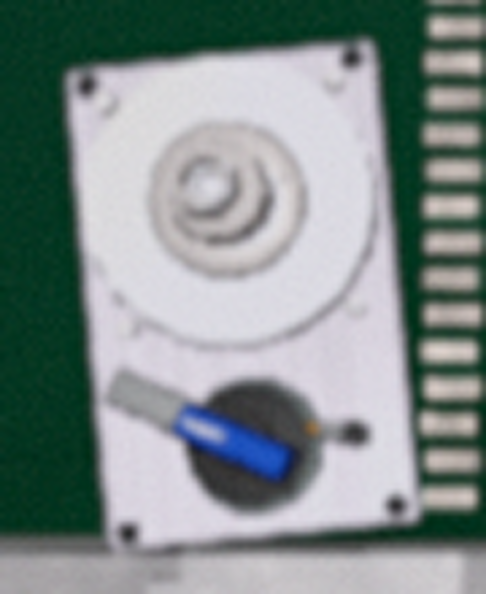

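The crops confirm it: a pale head on this stand's nest, the toe pointing up-left in the top view, and the white line on the toe's half. Next I'll measure the knob from the depth in both views.

```bash
cat > h.py <<'E'
import numpy as np,cv2
def dep(px,z,c):
    K=np.array([[c["fx"],0,c["cx"]],[0,c["fy"],c["cy"]],[0,0,1]])
    u=cv2.undistortPoints(np.asarray(px,float).reshape(-1,1,2),K,c["D"]).reshape(-1,2)
    z=np.asarray(z).reshape(-1,1); P=np.hstack([u*z,z]); E=c["extrinsics"]
    return P@E[:3,:3].T+E[:3,3]
def proj(P,c):
    E=np.linalg.inv(c["extrinsics"]);K=np.array([[c["fx"],0,c["cx"]],[0,c["fy"],c["cy"]],[0,0,1]])
    return cv2.projectPoints(np.asarray(P,float).reshape(-1,1,3),cv2.Rodrigues(E[:3,:3])[0],E[:3,3],K,c["D"])[0].reshape(-1,2)
def blue(d,n,box):
    p,z,c=d[n]; x0,x1,y0,y1=box
    hsv=cv2.cvtColor(p,cv2.COLOR_RGB2HSV); m=(hsv[...,0]>100)&(hsv[...,0]<125)&(hsv[...,1]>130)&(hsv[...,2]>60)
    v,u=np.nonzero(m); k=(u>=x0)&(u<x1)&(v>=y0)&(v<y1); u,v=u[k],v[k]
    zz=z[v,u]; g=zz>0
    px=np.c_[u,v][g]; return px,dep(px,zz[g],c)
E
python3 - <<'E'
import pickle; from h import *
d=pickle.load(open("d0.pkl","rb"))
for n,b in(("scene",(265,310,275,320)),("top",(235,275,245,275))):
    px,P=blue(d,n,b); print(n,len(P),np.percentile(P[:,2],[2,10,50,90,98]))
    T=P[P[:,2]>np.percentile(P[:,2],98)-.006]
    r=cv2.minAreaRect((T[:,:2]*1000).astype(np.float32)); print(len(T),r,T.mean(0)); print(cv2.boxPoints(r).round(1).tolist())
# nest/head: neck
for n,px in(("scene",(237,262)),("top",(248,214))):
    p,z,c=d[n]; print(n,dep([px],[z[px[1],px[0]]],c))
# triangulate knob top corners picks: scene crop & top crop
for n,L,o,f in(("scene",[(417,266),(530,226),(547,240),(425,283)],(180,235),4.5),("top",[(187,405),(292,452),(280,478),(175,430)],(210,180),5.4)):
    c=d[n][2]; q=[(a/f+o[0]-.4,b/f+o[1]-.4) for a,b in L]
    C=c["extrinsics"][:3,3]; R=dep(q,np.ones(4),c); D=R-C; print(n,(C+D*((.095-C[2])/D[:,2:3])).round(4).tolist())
E
```

```text
scene 558 [0.0562723  0.0613329  0.08003664 0.09365976 0.09491346]
176 ((528.923583984375, 285.4740905761719), (46.94834899902344, 14.676104545593262), 67.68603515625) [0.52687308 0.28479708 0.09274907]
[[513.2000122070312, 266.5], [526.7999877929688, 261.0], [544.5999755859375, 304.3999938964844], [531.0, 310.0]]
top 131 [0.05229137 0.07455727 0.09483152 0.09773713 0.09887199]
92 ((530.23486328125, 284.9869384765625), (44.27226638793945, 13.550618171691895), 64.94915771484375) [0.52891053 0.28235216 0.09577693]
[[514.7000122070312, 267.79998779296875], [527.0, 262.1000061035156], [545.7000122070312, 302.20001220703125], [533.5, 307.8999938964844]]
scene [[0.64205909 0.28963699 0.09327787]]
top [[0.63615419 0.29923702 0.08016644]]
scene [[0.541, 0.3047, 0.095], [0.5236, 0.2644, 0.095], [0.5142, 0.2657, 0.095], [0.5331, 0.3087, 0.095]]
top [[0.5457, 0.3036, 0.095], [0.5272, 0.2612, 0.095], [0.5167, 0.2658, 0.095], [0.5356, 0.3082, 0.095]]
```

The two views agree. The knob axis is at about (0.529, 0.285), its top is at z≈0.095, its +x half points at about 66.5°, and the nest lies at about 6°, which fits a 60° clockwise turn. First I'll move across at the current height.

```bash
python3 -m crank '[[[0.044,-0.036,0],[0,0,0],0.085],[[0.044,-0.036,0],[0,0,0],0.085],[[0.044,-0.036,0],[0,0,0],0.085],[[0.044,-0.036,0],[0,0,0],0.085],[[0.044,-0.036,0],[0,0,0],0.085],[[0.044,-0.036,0],[0,0,0],0.085],[[0.044,-0.036,0],[0,0,0],0.085],[[0.044,-0.036,0],[0,0,0],0.085],[[0.044,-0.036,0],[0,0,0],0.085],[[0.044,-0.036,0],[0,0,0],0.085]]' 40
cat > go.py <<'E'
import sys,numpy as np
from scipy.spatial.transform import Rotation as R
from station import bot
o=bot.get_obs(); q=o["tool_rot"]; r=R.from_quat([q[1],q[2],q[3],q[0]])
x=r.as_matrix()[:,0]; print("t",o["t"],"pos",o["eef_pos"].round(4),"xyaw",np.degrees(np.arctan2(x[1],x[0])).round(2),"F",o["contact_force"].round(1),"T",o["torque"].round(2),"w",round(o["gripper_width"],3),"q",o["q"].round(2))
if len(sys.argv)>3:
    t=np.array([float(a) for a in sys.argv[1:4]]); print("tool shift",r.inv().apply(t-o["eef_pos"]).round(4), "tilt z",r.as_matrix()[:,2].round(4))
E
python3 go.py 0.529 0.285 0.245
```

```text
t: 1.35
eef_pos: [0.5193, -0.1524, 0.2452]
tool_rot: [0.0, 0.986, 0.165, -0.0]
contact_force: [1.5, -0.9, -0.3]
gripper_width: 0.998
t 1.35 pos [ 0.5193 -0.1524  0.2452] xyaw 19.05 F [ 1.5 -0.9 -0.3] T [-0.04  0.02 -0.02] w 0.998 q [ 0.38  0.27 -0.25  1.86  0.08  1.02 -1.14]
tool shift [ 1.520e-01 -4.103e-01  1.000e-04] tilt z [-3.e-04 -1.e-04 -1.e+00]
```

```bash
python3 -m crank '[[[0.019,-0.0513,0],[0,0,0],0.085],[[0.019,-0.0513,0],[0,0,0],0.085],[[0.019,-0.0513,0],[0,0,0],0.085],[[0.019,-0.0513,0],[0,0,0],0.085],[[0.019,-0.0513,0],[0,0,0],0.085],[[0.019,-0.0513,0],[0,0,0],0.085],[[0.019,-0.0513,0],[0,0,0],0.085],[[0.019,-0.0513,0],[0,0,0],0.085],[[0,0,0],[0,0,-9.5],0.085],[[0,0,0],[0,0,-9.5],0.085]]'
python3 -m crank '[[[0,0,0],[0,0,-9.5],0.085],[[0,0,0],[0,0,-9.5],0.085],[[0,0,0],[0,0,-9.5],0.085],[[0,0,0],[0,0,0],0.085]]'
python3 go.py 0.529 0.285 0.08
```

```text
t: 2.6
eef_pos: [0.5278, 0.2845, 0.2447]
tool_rot: [0.0, 0.944, 0.33, -0.001]
contact_force: [1.1, 0.2, -0.7]
gripper_width: 0.993
t: 3.1
eef_pos: [0.5282, 0.2832, 0.2448]
tool_rot: [-0.0, 0.836, 0.548, -0.0]
contact_force: [0.9, 0.3, -0.8]
gripper_width: 0.993
t 3.1 pos [0.5282 0.2832 0.2448] xyaw 66.47 F [ 0.9  0.3 -0.8] T [0.04 0.04 0.02] w 0.993 q [-0.13  0.42 -0.61  1.71  0.26  1.1  -1.23]
tool shift [2.000e-03 1.000e-04 1.648e-01] tilt z [-9.e-04 -2.e-04 -1.e+00]
```

```bash
python3 -m crank '[[[0.002,0,0.03],[0,0,0],0.085],[[0,0,0.03],[0,0,0],0.085],[[0,0,0.03],[0,0,0],0.085],[[0,0,0],[0,0,0],0.085]]'
python3 go.py 0.529 0.285 0.08
python3 - <<'E'
from station import bot
import cv2
p,z=bot.read_camera("scene"); cv2.imwrite("pics/s1.png",cv2.resize(p[150:390,120:440,::-1],None,fx=2.4,fy=2.4,interpolation=2))
E
```

```text
t: 3.6
eef_pos: [0.5277, 0.2843, 0.1531]
tool_rot: [-0.0, 0.837, 0.548, -0.003]
contact_force: [-0.1, -0.5, 0.6]
gripper_width: 0.994
t 3.6 pos [0.5277 0.2843 0.1531] xyaw 66.41 F [-0.1 -0.5  0.6] T [ 0.01 -0.    0.04] w 0.994 q [-0.17  0.52 -0.57  1.79  0.34  0.93 -1.3 ]
tool shift [0.0015 0.0011 0.0731] tilt z [-0.0043 -0.0026 -1.    ]
```

View pics/s1.png

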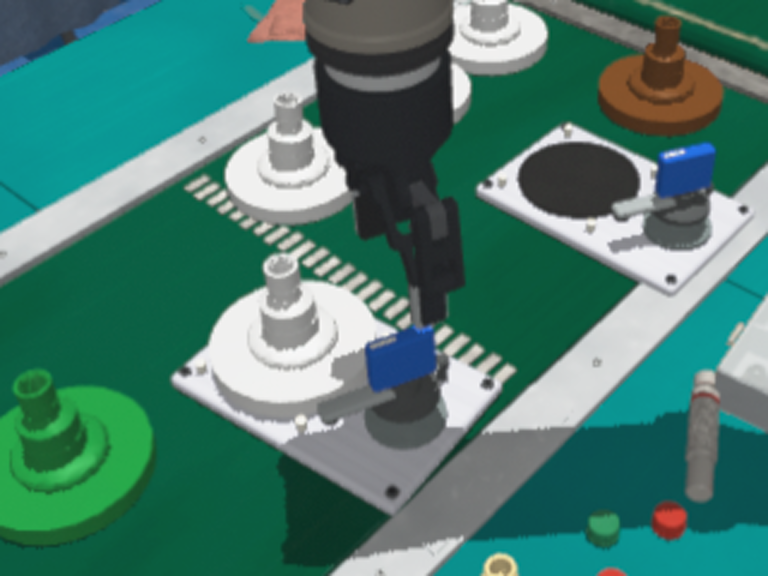

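```bash
python3 - <<'E'
import pickle; from h import *; from station import bot
from scipy.spatial.transform import Rotation as R
d=pickle.load(open("d0.pkl","rb")); o=bot.get_obs(); q=o["tool_rot"]; M=R.from_quat([q[1],q[2],q[3],q[0]]).as_matrix()
P=[o["eef_pos"]+M@np.array(v) for v in ([0,.0425,.001],[0,-.0425,.001],[0,0,0])]
P.append([.529,.285,.095])
print((proj(P,d["scene"][2])-[120,150])*2.4)
E
```

```text
[[369.32755979 233.64738768]
 [421.133361   315.32158815]
 [394.04517562 271.61943801]
 [399.00283287 336.78507599]]
```

In the close view the fingers straddle the knob, and the predicted top centre (399,337) matches what I see at about (400,338). I'll go down and close.

```bash
python3 -m crank '[[[0.001,0.001,0.025],[0,0,0],0.085],[[0,0,0.025],[0,0,0],0.085],[[0,0,0.022],[0,0,0],0.085],[[0,0,0],[0,0,0],0.085]]'
python3 go.py 0.529 0.285 0.08
python3 -m crank '[[[0,0,0],[0,0,0],0.03],[[0,0,0],[0,0,0],0.015],[[0,0,0],[0,0,0],0.005],[[0,0,0],[0,0,0],0.005],[[0,0,0],[0,0,0],0.005],[[0,0,0],[0,0,0],0.005]]' 40
python3 go.py 0.529 0.285 0.08
```

```text
t: 4.15
eef_pos: [0.5304, 0.2858, 0.0834]
tool_rot: [0.0, 0.836, 0.548, -0.0]
contact_force: [-0.0, 0.6, 0.1]
gripper_width: 0.994
t 4.15 pos [0.5304 0.2858 0.0834] xyaw 66.5 F [-0.   0.6  0.1] T [-0.03  0.01 -0.02] w 0.994 q [-0.21  0.61 -0.53  1.83  0.41  0.81 -1.35]
tool shift [-0.0013 -0.001   0.0034] tilt z [-7.e-04 -6.e-04 -1.e+00]
t: 4.9
eef_pos: [0.5313, 0.2857, 0.0839]
tool_rot: [0.0, 0.836, 0.548, 0.001]
contact_force: [1.8, -1.4, 5.6]
gripper_width: 0.155
t 4.9 pos [0.5313 0.2857 0.0839] xyaw 66.53 F [ 1.8 -1.4  5.6] T [-0.36 -0.1  -0.08] w 0.155 q [-0.2   0.61 -0.53  1.83  0.41  0.81 -1.35]
tool shift [-0.0016 -0.0018  0.0039] tilt z [ 0.0012  0.     -1.    ]
```

```bash
python3 -m crank '[[[0,0,0],[0,0,5],0.005],[[0,0,0],[0,0,5],0.005],[[0,0,0],[0,0,5],0.005],[[0,0,0],[0,0,5],0.005]]'
python3 go.py 0.529 0.285 0.08
```

```text
t: 5.4
eef_pos: [0.5313, 0.2858, 0.0839]
tool_rot: [0.0, 0.919, 0.394, 0.001]
contact_force: [0.6, -1.4, 5.1]
gripper_width: 0.156
t 5.4 pos [0.5313 0.2858 0.0839] xyaw 46.4 F [ 0.6 -1.4  5.1] T [-0.33 -0.15  0.11] w 0.156 q [-0.27  0.59 -0.44  1.83  0.34  0.79 -1.65]
tool shift [-0.0022 -0.0011  0.0039] tilt z [ 1.4e-03  1.0e-04 -1.0e+00]
```

```bash
python3 -m crank '[[[0,0,0],[0,0,5],0.005],[[0,0,0],[0,0,5],0.005],[[0,0,0],[0,0,5],0.005],[[0,0,0],[0,0,5],0.005],[[0,0,0],[0,0,5],0.005],[[0,0,0],[0,0,5],0.005],[[0,0,0],[0,0,5],0.005],[[0,0,0],[0,0,4],0.005],[[0,0,0],[0,0,0],0.005]]'
python3 go.py 0.529 0.285 0.08
python3 - <<'E'
from station import bot
import cv2
p,z=bot.read_camera("scene"); cv2.imwrite("pics/s2.png",cv2.resize(p[150:390,120:440,::-1],None,fx=2.4,fy=2.4,interpolation=2))
E
```

```text
t: 6.52
eef_pos: [0.5313, 0.2858, 0.0839]
tool_rot: [-0.0, 0.998, 0.066, 0.001]
contact_force: [0.9, -2.4, 5.7]
gripper_width: 0.151
t 6.525 pos [0.5313 0.2858 0.0839] xyaw 7.52 F [ 0.9 -2.4  5.7] T [-0.27 -0.2  -0.1 ] w 0.151 q [-0.39  0.57 -0.28  1.84  0.22  0.76 -2.22]
tool shift [-0.0024  0.0005  0.0039] tilt z [ 1.5e-03  1.0e-04 -1.0e+00]
```

View pics/s2.png

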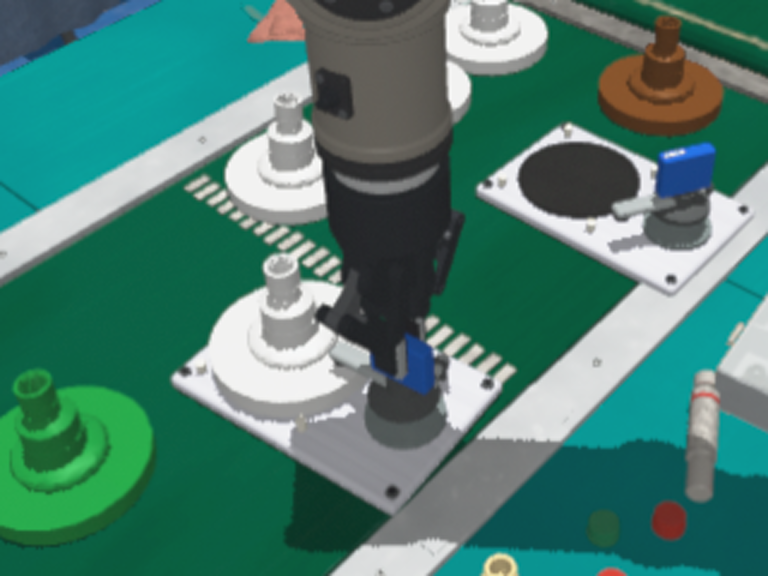

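The toe now reaches over the head's rim at about (355,355). I'll open and lift.

```bash
python3 -m crank '[[[0,0,0],[0,0,0],0.03],[[0,0,0],[0,0,0],0.06],[[0,0,0],[0,0,0],0.06],[[0,0,0],[0,0,0],0.06],[[0,0,-0.02],[0,0,0],0.06],[[0,0,-0.04],[0,0,0],0.06],[[0,0,-0.05],[0,0,0],0.06],[[0,0,-0.05],[0,0,0],0.06],[[0,0,0],[0,0,0],0.06]]'
python3 go.py 0.45 -0.05 0.25
```

```text
t: 7.7
eef_pos: [0.5327, 0.2877, 0.2497]
tool_rot: [-0.002, 0.998, 0.066, 0.005]
contact_force: [-0.2, 0.0, -0.0]
gripper_width: 0.705
t 7.7 pos [0.5327 0.2877 0.2497] xyaw 7.56 F [-0.2  0.  -0. ] T [-0.03 -0.02 -0.04] w 0.705 q [-0.35  0.37 -0.32  1.71  0.13  1.06 -2.15]
tool shift [-0.1264  0.3239 -0.0029] tilt z [ 0.0088  0.0054 -0.9999]
```

Moving out of the way so both cameras can check.

```bash
python3 -m crank '[[[-0.005,0.05,0],[0,0,0],0.06],[[-0.005,0.05,0],[0,0,0],0.06],[[-0.005,0.05,0],[0,0,0],0.06],[[-0.005,0.05,0],[0,0,0],0.06],[[-0.005,0.05,0],[0,0,0],0.06],[[-0.005,0.05,0],[0,0,0],0.06],[[-0.005,0.05,0],[0,0,0],0.06],[[-0.005,0.05,0],[0,0,0],0.06],[[0,0,0],[0,0,0],0.06]]'
python3 - <<'E'
from station import bot
import cv2,pickle; from h import *
d={}
for n in("scene","top"):
    p,z=bot.read_camera(n); d[n]=(p,z,bot.calibration(n))
a=cv2.resize(d["scene"][0][190:370,180:440,::-1],(780,540),interpolation=2); cv2.imwrite("pics/s3.png",a)
b=cv2.resize(d["top"][0][180:300,210:430,::-1],(792,432),interpolation=2); cv2.imwrite("pics/t3.png",b)
d0=pickle.load(open("d0.pkl","rb"))
for nm,bs,bt in(("k1",(262,315,270,325),(232,280,240,280)),("k2",(385,425,200,245),(355,412,255,295))):
  for dd in(d0,d):
    for n,bx in(("scene",bs),("top",bt)):
      px,P=blue(dd,n,bx); T=P[P[:,2]>np.percentile(P[:,2],98)-.006]
      print(nm,n,len(T),cv2.minAreaRect((T[:,:2]*1000).astype(np.float32)))
E
```

```text
t: 8.82
eef_pos: [0.5425, -0.1211, 0.2432]
tool_rot: [0.001, 0.998, 0.062, -0.0]
contact_force: [0.3, 0.7, 0.4]
gripper_width: 0.702
k1 scene 176 ((528.923583984375, 285.4740905761719), (46.94834899902344, 14.676104545593262), 67.68603515625)
k1 top 92 ((530.23486328125, 284.9869384765625), (44.27226638793945, 13.550618171691895), 64.94915771484375)
k1 scene 175 ((528.32275390625, 285.2688293457031), (45.75700378417969, 13.306174278259277), 5.876317024230957)
k1 top 95 ((530.3749389648438, 285.51629638671875), (45.88576889038086, 13.71614933013916), 6.740035533905029)
k2 scene 117 ((492.7966613769531, -15.521408081054688), (46.177940368652344, 15.123096466064453), 59.37196731567383)
k2 top 97 ((494.9637451171875, -14.859012603759766), (45.465755462646484, 13.798676490783691), 59.59220504760742)
k2 scene 109 ((492.40411376953125, -15.089164733886719), (46.913177490234375, 15.348963737487793), 60.53837203979492)
k2 top 87 ((495.187744140625, -15.205514907836914), (45.20515441894531, 13.314483642578125), 60.381248474121094)
```

```bash
python3 go.py
```

```text
t 8.925 pos [ 0.5431 -0.1159  0.2433] xyaw 7.51 F [ 0.3  0.1 -0.9] T [ 0.01 -0.04  0.03] w 0.703 q [ 0.22  0.29 -0.15  1.84  0.05  1.02 -1.39]
```

View pics/s3.png

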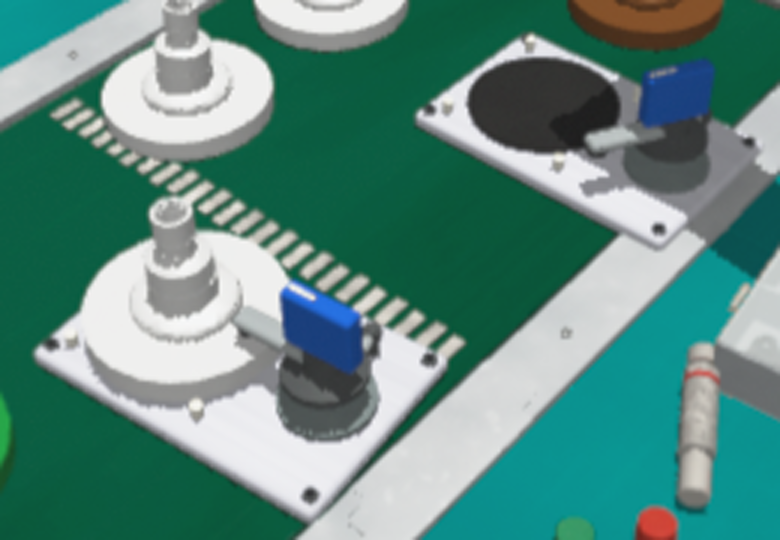

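View pics/t3.png

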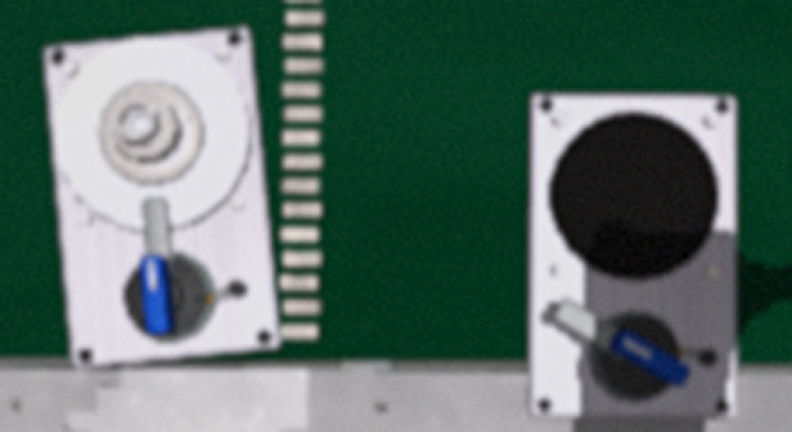

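The knob has turned from 66° to 6°. The toe is over the rim at s3 (265,330) / t3 (155,225), and the head is still on its nest. The empty stand's knob hasn't moved, and the arm is clear.

```bash
python3 -c "
from station import bot
print(bot.hand_in())"
```

```text
the job is handed in; nothing more can be done
None
```

I gripped the blue knob on the stand with the shower head, turned it about 59° clockwise past its detent, let go and moved the arm clear. I handed the job in at about 9 s; the limit is 38 s.

- **Knob:** it went from about 66° to 6° in world yaw, the full 60°. After release it stayed there in both the scene and top views.
- **Toe and head:** the toe lies over the head's rim, and the head is still on its nest between the pegs.
- **Empty stand:** its knob is still at about 60° yaw. The before and after readings differ by about 1°, which is measurement noise.
- **Forces:** the readings at the end of each move were under 6 N, and after I let go they were about zero.
- **Grip height:** I gripped about 9 mm higher than the grip point (TCP at z = 0.084 instead of the planned 0.080). The knob did not slip, and the fingers stayed above the toe.

No check failed. The two cameras disagreed by about 2 mm on the knob's position, which is within the calibration accuracy.

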